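# Lock the cover and unclip the filter cassette from its dock

## Robot

A 6-joint arm with a two-finger parallel gripper is mounted at the origin on the work surface; the furniture and walls round the work are solid. World frame = base frame: x ahead of the robot, y to its left, z up, the work surface at z = 0. Lengths are in m, angles in rad, forces in N, time in s.
With the tool pointing down it reaches from about 0.3 to 0.775 m from the base axis. Payload 14.6 kg.
Tool frame: the origin (TCP) lies midway between the tips of the shut fingers; the grasp point (between the pads) lies 19 mm behind it; z points along the fingers, y is the direction in which the jaws open and shut (so a half turn about z gives the same grasp; the last joint's range is limited). The gripper opens to 85 mm and grips with 20 to 120 N. Pads are 22 mm wide; open, the fingers measure 114 mm over their backs; the gripper's body (76 mm by 85 mm) begins 54 mm behind the grasp point. The pads swing forward as they close: fully open they stand 13 mm farther back than shut.
Start: joints at [-1.204, 0.3, 1.521, -0, 1.321, -0.067], TCP at [0.231, -0.499, 0.231] pointing down, gripper open.
Joint ranges: [-3.03, 3.03], [-0.79, 2.21], [0.23, 2.52], [-1.04, 4.18], [0, 3.07], [-2.55, 2.55]. Speed limits (rad/s): [2.22, 2.22, 2.57, 3.14, 3.14, 3.14].

## Interface

Orientations are given as a unit quaternion [w, x, y, z].
In Python, from plant import get_obs, capture, get_calibration, job_done gives the robot as it stands.
- The arm moves only by the tool servo_tool, never from a script. Its argument "rows" is a list of rows, each an object with "dp": the shift along the world's x, y, z in mm, a list of three; "turn": the turn, a rotation vector about the world's x, y, z in rad, a list of three. A call has 1 to 5 rows; each row shifts and turns the pose as measured when the row begins; what a row does not reach is not made up. A row lasts 1/12 s, in which the tool goes at most 41.7 mm and 7.16 degrees, less where a joint would pass 70% of its speed; a pose out of reach is approached as far as the arm can. A call is refused whole if a number of a shift passes 41.7 or a number of a turn 0.125, either way. A call with a gripper value outside its range is refused whole. "jaw" is the finger opening in mm, from 0 to 85.4, set as the call begins (left out, the last holds). The fingers move at their own pace and stop on an object; the grip force is fixed at half the most. Time passes only in rows, so rows that do not move let the fingers close. It gives the time, the measured TCP pose, the force and the opening at its end, in the units of the state.
- get_obs(): the state, without advancing time (a new reading comes with each control period).
- capture(name): name is "side" or "top"; returns the picture (400x640x3 uint8, red, green, blue); there is no depth.
- get_calibration(name): a dict with "intrinsics" (3x3 intrinsics, pixels), "k1" (the pictures are not rectified: a ray, as slopes to the right and down, at radius r is drawn at 1 + k1 r^2 times it, then the intrinsics apply), "world_to_cam" (4x4, takes a point from world to camera coordinates). Camera axes: x right, y up, looking along -z (the intrinsics and any distortion apply to the point x, -y, -z); pixel columns grow to the right and rows downward; lengths in m; the calibration is good to about 2 mm. A picture is of the moment at which its call begins. get_calibration takes no time and is no camera call.
- job_done(): hands the job in, once; it reports no verdict.
The state is a dict: "t": time; "qpos": joint angles; "qvel": joint speeds; "joint_efforts": joint torques, N m; "eef_pos": TCP position; "tcp_rot": TCP orientation; "contact_force": force on the tool from outside, world axes, zero at the start; "wrist_torque": the same for the moment, N m; "gripper_width": finger opening in m.
Only numpy, scipy, OpenCV 4.12 (cv2) and the standard library are available. Lean on these libraries where they do the work, as an engineer would, in place of code of your own. Each camera call takes 0.05 s, during which the arm holds its last target. There are 200 camera calls.

## Task

The fume extractor's filter is due for changing. With the cassette still clipped in its dock, swing the turnbutton on top of it round until it points straight over the loose cover, so that the cover is locked on; then pinch the two side catches together, lift the cassette straight up out of the dock and finish while still holding it by the pinched catches, level and still, at least 10 cm above where it sat and over its dock. Leave the other things on the bench where they are.

Things in the scene. Friction and masses are not known exactly. Their poses are not given: they have to be found in the camera images.
- dock: Grey bench fume extractor with filter dock, fixed, 150 x 84 mm (own x -60 to +90). Origin on the bench under the well's centre, z up; x towards the round fan grille. Well walls 40 mm high, fan housing (x over 44) 46 mm; well 88 x 47 mm, floor 12 mm up. Mid-way along both long sides a steel lip (z 33.5 to 40, 27.5 mm from the centre line) holds down the catches' hooks.
- cassette: Aluminium filter cassette, 84 (x) x 44 (y) x 70 (z) mm, 0.2 to 0.4 kg in all, clipped in the dock. Origin at the centre of its underside, 12 mm over the bench when seated; axes then parallel to the dock's. About 1.5 mm play; comes straight up only with both catches pressed. Top 82 mm over the bench when seated; waist behind the catches 33 mm wide.
- catch_left_pad (a point): Centre of the outer face of the left catch's black ribbed finger pad (26 mm along x, 30 tall), at (0, +30, 55) mm in the cassette frame unpressed, 67 mm over the bench when seated; the pad spans 52 to 82 mm over the bench, the dock wall below ends at 40. Axes as the cassette's.
- catch_right_pad (a point): The same on the right catch, at (0, -30, 55) mm in the cassette frame when unpressed. The two pads' outer faces stand 60 mm apart unpressed and 48 mm apart fully pressed; nothing stands beside them above the dock wall.
- catch_left (a joint): Travel of the left catch, m: 0 out (hooked), 0.006 pressed fully in towards the cassette's centre line; the hook is free of the lip from 0.0035. Spring: 3 N at rest, 6 N fully in.
- catch_right (a joint): Travel of the right catch, as the left one.
- turnbutton (a joint): Angle of the turnbutton, rad, about its upright pivot, anticlockwise from above: at 0 it points to the cassette's -y side (off the cover), at 1.57 straight along +x over the cover (locked); stops at 0 and 1.6. Starts between 0 and 0.5; stays where left (friction 0.02 N m).
- turnbutton_pivot (a point): On the pivot axis at mid-height of the bar, (-30, 0, 78.5) mm in the cassette frame, 90.5 mm over the bench when seated. The brass bar is 10 mm wide, 11 tall (85 to 96 mm over the bench), reaches 30 mm from the pivot on its long side, 8 mm on the short; 16 mm wide round the pivot.
- turnbutton_end (a point): End of the long side of the turnbutton's bar, 30 mm from the pivot, same height.
- cover: Loose steel cover plate, 50 (x) x 34 (y) x 5 mm, with dark slots, lying in a recess of the cassette's top and held there only by the turnbutton. Origin at the centre of its underside, at (10, 0, 64) mm in the cassette frame; about 1.5 mm play. Its top is 81 mm over the bench when seated.
- tin_oxide: Bystander: small tin of set wax, 59 mm across, 45 mm tall, in front of the dock; origin at the centre of its underside. Leave it where it is.
- wax_scraper: Bystander: scraper with wooden handle, 171 x 37 x 18 mm, lying along the dock's right side; origin at its underside.
- wax_lump: Bystander: lump of wax, 29 x 40 x 19 mm, by the dock's front right corner; origin at its underside.
- jar_steel: Bystander: lidded jar, 78 mm across, 107 mm tall, at the back beyond the hot plate; origin at its underside.
Not all that is in view belongs to the job. Leave any orange look-alike of the cassette alone.

How it is judged:
On the way, in this order (a step that is already met when the one before it is completed fails the run):
1. the turnbutton points over the cover while the cassette is still seated in the dock (value of joint turnbutton above 1.35 rad and z of cassette in the frame of dock below 0.018 m), for 0.2 s.
2. both catches are pinched in while the cassette still sits in the dock (value of joint each of catch_left, catch_right above 0.003 m and z of cassette in the frame of dock below 0.03 m), for 0.02 s.
At the end, for the whole second after the job is handed in: Held by the fingers, both catches in over 3 mm, underside over 95 mm above its seat and within 80 mm sideways of it, tilt under 0.2 rad, under 30 mm/s, off the dock; turnbutton past 1.35 rad, cover in its recess (z of cassette in the frame of dock above 0.107 m and horizontal distance between cassette and dock below 0.08 m and angle between cassette's own z axis and vertical below 0.2 rad and linear speed of cassette below 0.03 m/s and value of joint each of catch_left, catch_right above 0.003 m and contact force between the fingers and cassette above 2 N and contact force between dock and cassette below 0.1 N and value of joint turnbutton above 1.35 rad and z of cover in the frame of cassette between 0.06 and 0.068 m and horizontal distance between cover and cassette below 0.025 m); the arm keeps its last pose, push and grip.
It fails at once if a bystander is moved more than 40 mm (distance of any of tin_oxide, wax_scraper, wax_lump, jar_steel from where it was at the start of the episode above 0.04 m).
It fails at once if the cover leaves its recess (distance between cover and cassette above 0.085 m).
It also fails if it takes over 51 s, if anything falls off the work surface, if the arm or the gripper's body presses on something with over 40 N, if the wrist force passes 120 N, or if a joint passes its speed limit or range.

## Working session

There is one attempt and no reset: what is moved stays moved. The work goes in short steps, Python scripts to look and compute and a tool call to move; the robot and the scene stay as the last step left them, time stands still between calls to the robot, and variables do not carry over. Pictures are saved under pics/ and viewed, about 8 in all and at most 12, crops included, and the job is handed in when it is done.

Besides the shell and the picture viewer there is one more tool, called after ">>>" by a JSON object that holds its "op" and its "data", one argument or row to a line. servo_tool: Moves the arm, as the interface text tells. Its arguments: {"type":"object","properties":{"rows":{"type":"array"},"jaw":{"type":"number"}},"required":["rows"]}

```bash
mkdir -p pics; python3 - <<'E'
from plant import *
import cv2
for n in("top","side"):
    im=capture(n);cv2.imwrite(f"pics/{n}0.png",im[:,:,::-1])
    c=get_calibration(n);print(n,c)
print(get_obs())
E
```

```text
top {'intrinsics': array([[392.94377157,   0.        , 310.79788099],
       [  0.        , 392.94377157, 198.70748473],
       [  0.        ,   0.        ,   1.        ]]), 'k1': 0.007617509303938941, 'world_to_cam': array([[ 0.01060337, -0.99994314, -0.00113378, -0.2361715 ],
       [ 0.99107742,  0.01035869,  0.1328843 , -0.43712287],
       [-0.132865  , -0.00253269,  0.99113091, -0.86584088],
       [ 0.        ,  0.        ,  0.        ,  1.        ]])}
side {'intrinsics': array([[373.31950903,   0.        , 315.83725853],
       [  0.        , 373.31950903, 195.01077604],
       [  0.        ,   0.        ,   1.        ]]), 'k1': 0.002103064881780951, 'world_to_cam': array([[-0.99954281, -0.01909456, -0.02344287,  0.42043289],
       [-0.01039911, -0.51093604,  0.85955583, -0.18193031],
       [-0.02839065,  0.85940663,  0.51050388, -0.65934715],
       [ 0.        ,  0.        ,  0.        ,  1.        ]])}
{'t': 0.1, 'qpos': array([-1.20360971e+00,  3.00422490e-01,  1.52150136e+00, -5.94203014e-06,
        1.32071003e+00, -6.66232076e-02]), 'qvel': array([-9.13170310e-05, -2.14264254e-03, -1.73126087e-03, -5.05811719e-04,
        9.18830889e-04,  3.54160315e-04]), 'joint_efforts': array([ 6.93907750e-04, -5.44376850e+01, -3.62372482e+01, -8.20036962e-05,
        3.02969413e-03,  2.19154209e-06]), 'eef_pos': array([ 0.2310927 , -0.49886962,  0.2307817 ]), 'tcp_rot': array([-5.14318797e-04,  9.76567923e-01,  2.15208783e-01, -8.07909013e-05]), 'contact_force': array([ 0.28972587, -0.19813862,  0.3402717 ]), 'wrist_torque': array([-0.0068178 , -0.03827875, -0.00198695]), 'gripper_width': 0.0856981393866656}
```

View pics/top0.png

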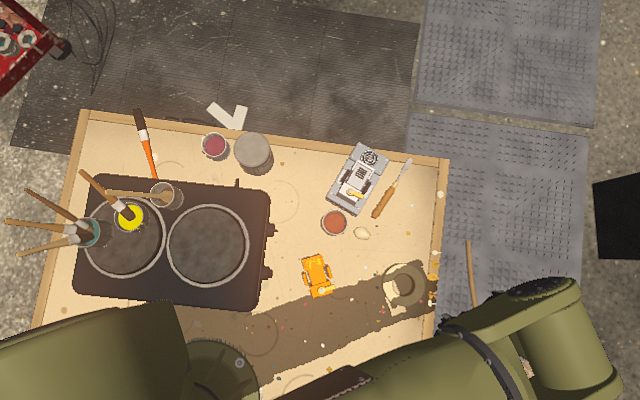

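View pics/side0.png

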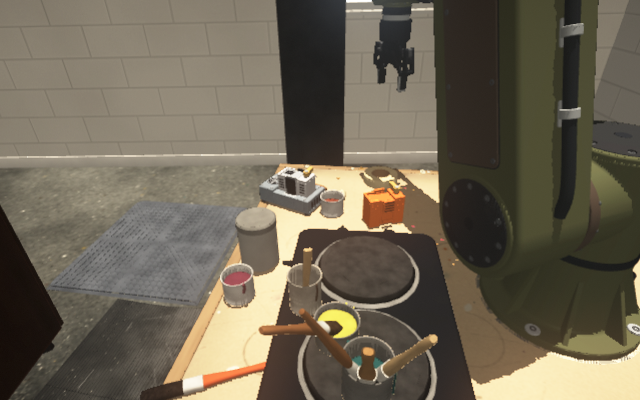

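The top view shows two candidates. The grey cassette in the grey dock is at about (357,183), with the brass bar near (356,195). The orange look-alike is at (318,273). The grey one fits, because it is aluminium, in a dock with a fan grille, and has the tin and the scraper beside it. I'll confirm with an enlarged crop.

```bash
cat > h.py <<'E'
import numpy as np, cv2
from plant import *
def ray(n,u,v):
    c=get_calibration(n);K=c["intrinsics"];W=c["world_to_cam"]
    a,b=cv2.undistortPoints(np.array([[[u,v]]],float),K,np.array([c["k1"],0,0,0]))[0,0]
    R=W[:3,:3];return -R.T@W[:3,3],R.T@np.array([a,-b,-1])
def onz(n,u,v,z):
    o,d=ray(n,u,v);return o+d*(z-o[2])/d[2]
def pix(n,p):
    c=get_calibration(n);q=c["world_to_cam"]@np.r_[p,1];a=q[0]/-q[2];b=-q[1]/-q[2];s=1+c["k1"]*(a*a+b*b)
    return c["intrinsics"][:2]@np.array([a*s,b*s,1])
def crop(n,f,u0,v0,w,h,s):
    im=capture(n)[:,:,::-1];cv2.imwrite("pics/"+f,cv2.resize(im[v0:v0+h,u0:u0+w],None,fx=s,fy=s,interpolation=cv2.INTER_CUBIC))
E
python3 - <<'E'
import cv2,numpy as np
a=cv2.imread("pics/top0.png")[135:225,320:420];b=cv2.imread("pics/side0.png")[155:220,255:345]
a=cv2.resize(a,None,fx=6,fy=6,interpolation=cv2.INTER_CUBIC)
cv2.imwrite("pics/c1.png",a)
E
```

```text
(no output)
```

View pics/c1.png

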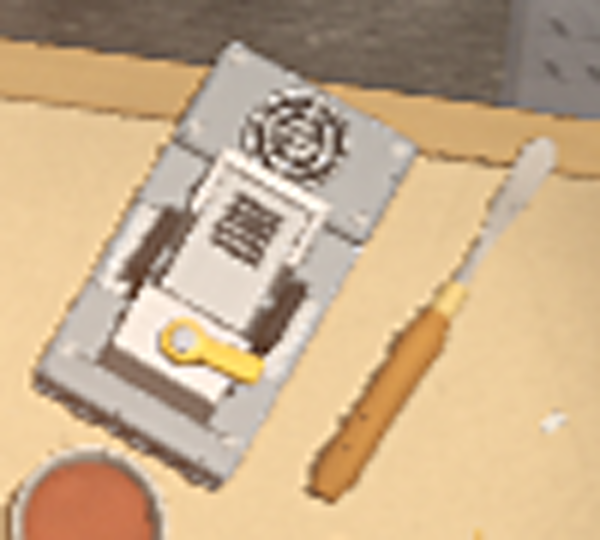

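The crop confirms the grey cassette with its brass bar: pivot at crop (184,340), bar end at (260,372), dark pads at (150,245) and (285,310). The bar points to -y.

```bash
python3 - <<'E'
from h import *
P=lambda u,v,z:onz("top",320+(u-2.5)/6,135+(v-2.5)/6,z)
d={k:P(*a) for k,a in dict(piv=(184,340,.096),end=(260,372,.096),bl=(237,40,.046),br=(415,150,.046),fl=(38,382,.040),fr=(215,488,.040),pL=(182,212,.082),pL2=(122,282,.082),pR=(308,272,.082),pR2=(258,352,.082),cA=(222,150,.082),cB=(328,207,.082),cC=(140,290,.082)).items()}
for k,v in d.items():print(k,np.round(v*1000,1))
yaw=np.arctan2(*((d['bl']+d['br']-d['fl']-d['fr'])[[1,0]]));y2=np.arctan2(*((d['bl']-d['br'])[[1,0]]))-np.pi/2;y3=np.arctan2(*((d['fl']-d['fr'])[[1,0]]))-np.pi/2
print(yaw,y2,y3)
x=np.array([np.cos(yaw),np.sin(yaw)]);c=sum(d[k][:2] for k in('bl','br','fl','fr'))/4
print("dock origin",c-.015*x, "from pivot",d['piv'][:2]+.03*x)
print("side of dock", np.linalg.norm(d['bl']-d['br']),np.linalg.norm(d['bl']-d['fl']))
b=d['end']-d['piv'];print("bar angle",np.arctan2(b[1],b[0])-yaw+np.pi/2)
q=get_obs()['tcp_rot'];print(q)
from scipy.spatial.transform import Rotation as R
print(R.from_quat(np.r_[q[1:],q[0]]).as_matrix())
E
```

```text
piv [ 447.4 -314.8   96. ]
end [ 436.3 -341.5   96. ]
bl [ 570.5 -340.2   46. ]
br [ 528.5 -407.    46. ]
fl [ 439.5 -265.6   40. ]
fr [ 400.3 -331.7   40. ]
pL [ 496.2 -315.6   82. ]
pL2 [ 470.3 -294.    82. ]
pR [ 474.7 -360.8   82. ]
pR2 [ 445.5 -342.6   82. ]
cA [ 519.2 -330.1   82. ]
cB [ 498.5 -368.2   82. ]
cC [ 467.5 -300.5   82. ]
-0.5244034330229389 -0.561089690542292 -0.5345149924134969
dock origin [ 0.47171665 -0.32861623] from pivot [ 0.47332555 -0.32983526]
side of dock 0.07896499575112219 0.1508420360961179
bar angle 0.1300346101877654
[-5.14318797e-04  9.76567923e-01  2.15208783e-01 -8.07909013e-05]
[[ 9.07370346e-01  4.20331905e-01 -3.79167450e-04]
 [ 4.20332071e-01 -9.07369830e-01  9.69760656e-04]
 [ 6.35762392e-05 -1.03930830e-03 -9.99999458e-01]]
```

>>> {"op": "servo_tool", "data": {
  "rows": [
    {"dp":[20,20,0],"turn":[0,0,-0.11]},
    {"dp":[20,20,0],"turn":[0,0,-0.11]},
    {"dp":[20,20,0],"turn":[0,0,-0.11]},
    {"dp":[20,20,0],"turn":[0,0,-0.11]},
    {"dp":[20,20,0],"turn":[0,0,-0.11]}
  ],
  "jaw": 0
}}

```text
t: 0.52
eef_pos: [0.3304, -0.3972, 0.2285]
tcp_rot: [-0.002, 0.998, -0.07, -0.001]
contact_force: [0.3, -0.5, -0.5]
gripper_width: 0.0255
```

>>> {"op": "servo_tool", "data": {
  "rows": [
    {"dp":[19,17,0],"turn":[0,0,-0.1]},
    {"dp":[19,17,0],"turn":[0,0,-0.1]},
    {"dp":[19,17,-20],"turn":[0,0,-0.1]},
    {"dp":[18,16,-20],"turn":[0,0,-0.08]},
    {"dp":[0,0,-20],"turn":[0,0,0]}
  ]
}}

```text
t: 0.93
eef_pos: [0.412, -0.324, 0.17]
tcp_rot: [-0.001, 0.963, -0.269, 0.002]
contact_force: [-0.3, -0.9, -0.7]
gripper_width: 0.0
```

>>> {"op": "servo_tool", "data": {
  "rows": [
    {"dp":[-3,-3,-25],"turn":[0,0,0.01]},
    {"dp":[-3,-3,-25],"turn":[0,0,0]},
    {"dp":[0,0,-15],"turn":[0,0,0]},
    {"dp":[0,0,0],"turn":[0,0,0]}
  ]
}}

```text
t: 1.27
eef_pos: [0.4057, -0.3265, 0.0979]
tcp_rot: [-0.003, 0.965, -0.263, -0.0]
contact_force: [0.2, -0.0, 0.2]
gripper_width: 0.0003
```

```bash
python3 - <<'E'
from h import *
crop("top","c2a.png",320,135,110,100,5);crop("side","c2b.png",245,120,110,100,5)
a=cv2.imread("pics/c2a.png");b=cv2.imread("pics/c2b.png");cv2.imwrite("pics/c2.png",cv2.resize(np.hstack([a,b]),(800,364)))
print(get_obs()['eef_pos'],get_obs()['contact_force'])
E
```

```text
[ 0.40661878 -0.32744567  0.10072763] [0.98628539 0.1141966  0.08267473]
```

View pics/c2.png

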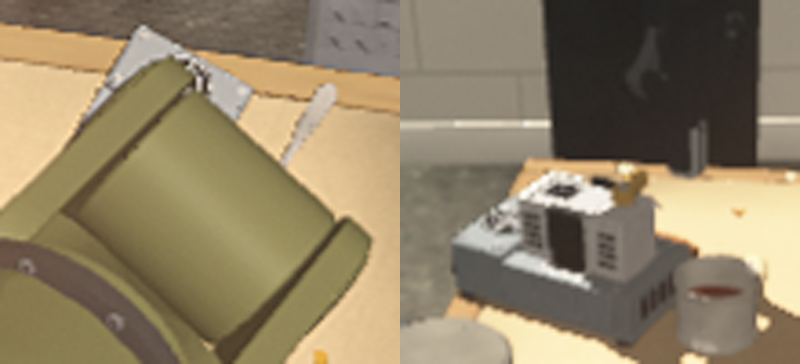

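>>> {"op": "servo_tool", "data": {
  "rows": [
    {"dp":[-1,-2,-7],"turn":[0,0,0]},
    {"dp":[0,0,-6],"turn":[0,0,0]},
    {"dp":[0,0,0],"turn":[0,0,0]}
  ]
}}

```text
t: 1.62
eef_pos: [0.4067, -0.3308, 0.09]
tcp_rot: [-0.001, 0.965, -0.263, 0.003]
contact_force: [-0.2, -0.3, 0.5]
gripper_width: 0.0002
```

```bash
cat >> h.py <<'E'
C=np.array([.4725,-.329]);Y=-.53;X=np.array([np.cos(Y),np.sin(Y)]);V=np.array([-X[1],X[0]])
def rel():
    o=get_obs();d=o['eef_pos'][:2]-C
    print("t",o['t'],"rel pivot mm",np.round([d@X*1e3+30,d@V*1e3],1),"z",o['eef_pos'][2].round(4),"F",o['contact_force'].round(1),"Fcas",np.round([o['contact_force'][:2]@X,o['contact_force'][:2]@V],1),o['gripper_width'])
E
python3 -c "
from h import *
rel();print(pix('side',np.r_[C-.03*X,.096]),pix('side',np.r_[C+V*.03,.067]))
s=cv2.imread('pics/side0.png')[155:215,255:335];h=cv2.cvtColor(s,cv2.COLOR_BGR2HSV)
m=cv2.inRange(h,(18,120,100),(32,255,255));ys,xs=np.where(m);k=(ys<25);print(np.c_[xs+255,ys+155][k].tolist())
m=cv2.inRange(h,(0,0,0),(179,255,70));n,l,st,c=cv2.connectedComponentsWithStats(m);print([(st[i].tolist(),(c[i]+[255,155]).round(1).tolist()) for i in range(1,n) if st[i,4]>15])
"
```

```text
t 1.6167 rel pivot mm [-25.9 -34.8] z 0.09 F [-0.2 -0.3  0.5] Fcas [-0.  -0.4] 0.0002243895868039993
[306.53827603 171.47059842] [289.77564101 184.4432567 ]
[[310, 166], [311, 166], [309, 167], [310, 167], [311, 167], [312, 167], [307, 168], [308, 168], [309, 168], [310, 168], [311, 168], [312, 168], [309, 169], [310, 169], [311, 169], [312, 169], [309, 170], [310, 170], [311, 170], [312, 170], [303, 171], [309, 171], [303, 172], [304, 172], [305, 172], [307, 172], [308, 172], [309, 172], [304, 173], [305, 173], [306, 173], [307, 173], [304, 174], [305, 174], [306, 174], [307, 174], [305, 175], [306, 175], [307, 175], [308, 175]]
[([32, 0, 48, 11, 454], [311.4, 159.3]), ([31, 23, 10, 16, 130], [290.3, 185.5])]
```

>>> {"op": "servo_tool", "data": {
  "rows": [
    {"dp":[5.5,-3.3,-3],"turn":[0,0,0]},
    {"dp":[5.5,-3.3,0],"turn":[0,0,0]},
    {"dp":[7.5,-3.2,0],"turn":[0,0,0]},
    {"dp":[4.5,-0.5,0],"turn":[0,0,0]},
    {"dp":[4.5,0,0],"turn":[0,0,0]}
  ]
}}

```text
t: 2.03
eef_pos: [0.4369, -0.3431, 0.0882]
tcp_rot: [0.0, 0.965, -0.264, 0.004]
contact_force: [-2.1, -0.2, -0.2]
gripper_width: -0.0
```

```bash
python3 - <<'E'
from h import *
rel();crop("side","c3.png",255,140,90,70,6)
E
```

```text
t 2.0333 rel pivot mm [  6.4 -30.2] z 0.0882 F [-2.1 -0.2 -0.2] Fcas [-1.7 -1.3] -2.6425238605070816e-05
```

View pics/c3.png

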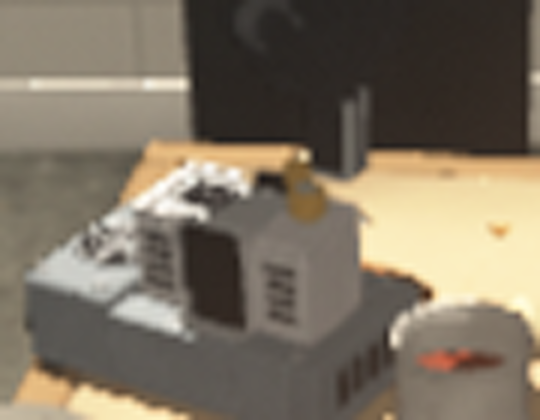

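>>> {"op": "servo_tool", "data": {
  "rows": [
    {"dp":[4,4,0],"turn":[0,0,0]},
    {"dp":[3.5,2.5,-1],"turn":[0,0,0]},
    {"dp":[2.2,2.4,0],"turn":[0,0,0]},
    {"dp":[0,0,0],"turn":[0,0,0]}
  ]
}}

```text
t: 2.42
eef_pos: [0.4489, -0.3339, 0.0877]
tcp_rot: [0.001, 0.965, -0.263, 0.005]
contact_force: [-0.8, -4.5, 0.1]
gripper_width: 0.0001
```

```bash
python3 - <<'E'
from h import *
rel();crop("side","c4.png",270,150,60,45,10)
E
```

```text
t 2.4167 rel pivot mm [ 12.1 -16.1] z 0.0877 F [-0.8 -4.5  0.1] Fcas [ 1.6 -4.2] 0.00012087537170434886
```

View pics/c4.png

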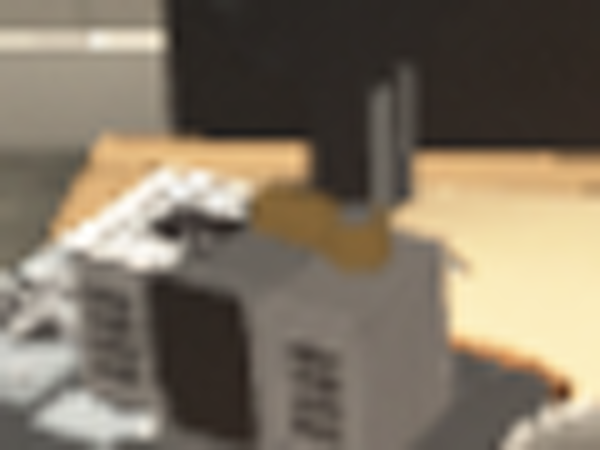

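The bar now runs from the pivot at px (305.5,174.5) along +x over the cover to about (296,170), and the force has risen to 4 N, so it is near its stop. I'll push slightly further to confirm.

>>> {"op": "servo_tool", "data": {
  "rows": [
    {"dp":[0.5,0.9,0],"turn":[0,0,0]},
    {"dp":[0.5,0.9,0],"turn":[0,0,0]},
    {"dp":[0.5,0.9,0],"turn":[0,0,0]}
  ]
}}

```text
t: 2.72
eef_pos: [0.45, -0.3326, 0.0879]
tcp_rot: [0.002, 0.965, -0.263, 0.006]
contact_force: [-1.6, -8.9, -1.7]
gripper_width: -0.0001
```

```bash
python3 -c "
from h import *
rel()"
```

```text
t 2.7167 rel pivot mm [ 12.4 -14.5] z 0.0879 F [-1.6 -8.9 -1.7] Fcas [ 3.1 -8.5] -0.00012201668025071438
```

The force climbs to 8.5 N while the bar barely moves, so it is at its stop. I'll back off, rise and open.

>>> {"op": "servo_tool", "data": {
  "rows": [
    {"dp":[-5,-9,0],"turn":[0,0,0]},
    {"dp":[-2,-3,15],"turn":[0,0,0]},
    {"dp":[0,0,30],"turn":[0,0,0]},
    {"dp":[8,0,20],"turn":[0,0,0]},
    {"dp":[15,8,0],"turn":[0,0,0]}
  ]
}}

```text
t: 3.13
eef_pos: [0.462, -0.3378, 0.1539]
tcp_rot: [-0.0, 0.964, -0.265, 0.003]
contact_force: [0.5, -1.1, 0.5]
gripper_width: -0.0001
```

>>> {"op": "servo_tool", "data": {
  "rows": [
    {"dp":[7,5,0],"turn":[0,0,0]},
    {"dp":[0,0,0],"turn":[0,0,0]},
    {"dp":[0,0,0],"turn":[0,0,0]},
    {"dp":[0,0,0],"turn":[0,0,0]}
  ],
  "jaw": 85
}}

```text
t: 3.47
eef_pos: [0.4694, -0.332, 0.1536]
tcp_rot: [-0.001, 0.965, -0.264, 0.003]
contact_force: [-0.2, 0.1, -0.6]
gripper_width: 0.0482
```

```bash
python3 - <<'E'
from h import *
rel();print(get_obs()['eef_pos'],get_obs()['tcp_rot'])
crop("side","c5.png",260,110,70,80,7)
E
```

```text
t 3.4667 rel pivot mm [28.9 -4.1] z 0.1536 F [-0.2  0.1 -0.6] Fcas [-0.2 -0. ] 0.04816263434069738
[ 0.46943647 -0.33198517  0.15357229] [-8.69183946e-04  9.64554617e-01 -2.63863628e-01  3.10189354e-03]
```

View pics/c5.png

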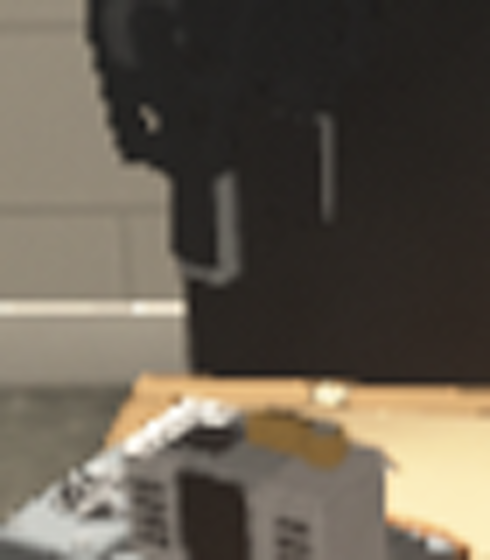

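>>> {"op": "servo_tool", "data": {
  "rows": [
    {"dp":[3,3,0],"turn":[0,0,0]},
    {"dp":[0,0,0],"turn":[0,0,0]},
    {"dp":[0,0,0],"turn":[0,0,0]},
    {"dp":[0,0,0],"turn":[0,0,0]},
    {"dp":[0,0,0],"turn":[0,0,0]}
  ]
}}

```text
t: 3.93
eef_pos: [0.4711, -0.329, 0.1519]
tcp_rot: [-0.001, 0.964, -0.264, 0.002]
contact_force: [-0.3, 0.7, 0.5]
gripper_width: 0.085
```

```bash
python3 - <<'E'
from h import *
rel();crop("side","c6.png",260,110,70,80,7);crop("top","c6t.png",320,135,100,90,6)
E
```

```text
t 3.9333 rel pivot mm [28.8 -0.7] z 0.1519 F [-0.3  0.7  0.5] Fcas [-0.6  0.5] 0.08498995595033942
```

View pics/c6.png

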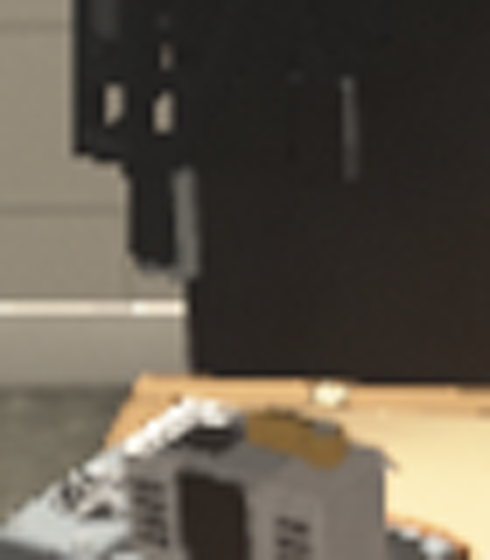

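The gripper is open and centred, with the near finger above the near pad and the bar still over the cover. Now I'll descend.

>>> {"op": "servo_tool", "data": {
  "rows": [
    {"dp":[1,0,-18],"turn":[0,0,0]},
    {"dp":[0.5,0,-18],"turn":[0,0,0]},
    {"dp":[0,0,-18],"turn":[0,0,0]},
    {"dp":[0,0,-18],"turn":[0,0,0]},
    {"dp":[0,0,-10],"turn":[0,0,0]}
  ]
}}

```text
t: 4.45
eef_pos: [0.4738, -0.3301, 0.0704]
tcp_rot: [-0.0, 0.964, -0.264, 0.005]
contact_force: [-1.2, -0.4, 0.3]
gripper_width: 0.0849
```

>>> {"op": "servo_tool", "data": {
  "rows": [
    {"dp":[0,0,-10],"turn":[0,0,0]},
    {"dp":[0,0,-8],"turn":[0,0,0]},
    {"dp":[0,0,0],"turn":[0,0,0]}
  ]
}}

```text
t: 4.7
eef_pos: [0.4733, -0.3298, 0.0496]
tcp_rot: [-0.0, 0.964, -0.265, 0.004]
contact_force: [-0.7, 0.2, 0.3]
gripper_width: 0.085
```

```bash
python3 -c "
from h import *
rel()"
```

```text
t 4.7 rel pivot mm [31.1 -0.3] z 0.0496 F [-0.7  0.2  0.3] Fcas [-0.7 -0.2] 0.08499307164870949
```

>>> {"op": "servo_tool", "data": {
  "rows": [
    {"dp":[0,0,0],"turn":[0,0,0]},
    {"dp":[0,0,0],"turn":[0,0,0]},
    {"dp":[0,0,0],"turn":[0,0,0]},
    {"dp":[0,0,0],"turn":[0,0,0]},
    {"dp":[0,0,0],"turn":[0,0,0]}
  ],
  "jaw": 30
}}

```text
t: 5.12
eef_pos: [0.4748, -0.3309, 0.0532]
tcp_rot: [0.0, 0.964, -0.264, 0.006]
contact_force: [0.1, -0.4, -2.5]
gripper_width: 0.045
```

>>> {"op": "servo_tool", "data": {
  "rows": [
    {"dp":[0,0,0],"turn":[0,0,0]},
    {"dp":[0,0,0],"turn":[0,0,0]},
    {"dp":[0,0,0],"turn":[0,0,0]}
  ]
}}

```text
t: 5.37
eef_pos: [0.4747, -0.3308, 0.0535]
tcp_rot: [0.0, 0.964, -0.264, 0.006]
contact_force: [0.2, 0.1, -3.0]
gripper_width: 0.0451
```

```bash
python3 - <<'E'
from h import *
rel();crop("side","c7.png",255,130,80,80,7)
E
```

```text
t 5.3667 rel pivot mm [32.8 -0.4] z 0.0535 F [ 0.2  0.1 -3. ] Fcas [0.1 0.2] 0.04511412012816313
```

View pics/c7.png

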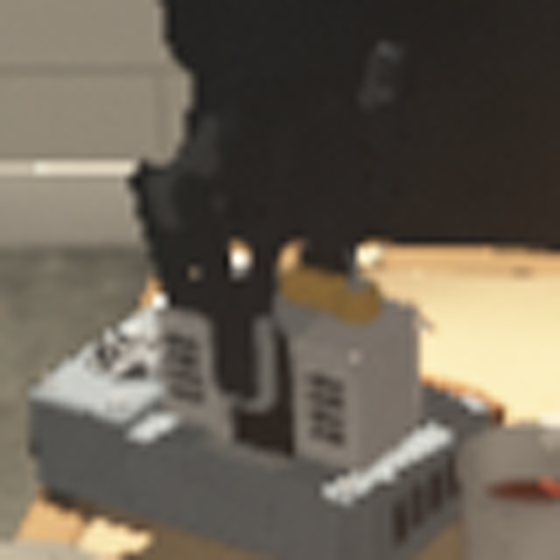

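The near finger sits on the dark pad (crop about (240,370)), with the width stalled at 45 mm. I'll lift gently.

>>> {"op": "servo_tool", "data": {
  "rows": [
    {"dp":[0,0,3],"turn":[0,0,0]},
    {"dp":[0,0,4],"turn":[0,0,0]},
    {"dp":[0,0,5],"turn":[0,0,0]},
    {"dp":[0,0,5],"turn":[0,0,0]},
    {"dp":[0,0,5],"turn":[0,0,0]}
  ]
}}

```text
t: 5.83
eef_pos: [0.4741, -0.3303, 0.0761]
tcp_rot: [-0.0, 0.964, -0.264, 0.005]
contact_force: [-0.4, 0.2, -2.9]
gripper_width: 0.0446
```

>>> {"op": "servo_tool", "data": {
  "rows": [
    {"dp":[0,0,8],"turn":[0,0,0]},
    {"dp":[0,0,10],"turn":[0,0,0]},
    {"dp":[0,0,12],"turn":[0,0,0]},
    {"dp":[0,0,12],"turn":[0,0,0]},
    {"dp":[0,0,12],"turn":[0,0,0]}
  ]
}}

```text
t: 6.25
eef_pos: [0.4737, -0.33, 0.1349]
tcp_rot: [-0.0, 0.964, -0.264, 0.005]
contact_force: [-0.6, -0.4, -2.3]
gripper_width: 0.0449
```

>>> {"op": "servo_tool", "data": {
  "rows": [
    {"dp":[0,0,12],"turn":[0,0,0]},
    {"dp":[0,0,12],"turn":[0,0,0]},
    {"dp":[0,0,10],"turn":[0,0,0]},
    {"dp":[0,0,7],"turn":[0,0,0]},
    {"dp":[0,0,0],"turn":[0,0,0]}
  ]
}}

```text
t: 6.67
eef_pos: [0.4744, -0.3305, 0.1851]
tcp_rot: [0.001, 0.964, -0.264, 0.008]
contact_force: [-0.6, -0.5, -3.1]
gripper_width: 0.045
```

```bash
python3 - <<'E'
from h import *
rel();crop("side","c8.png",245,90,100,110,5)
E
```

```text
t 6.6667 rel pivot mm [32.4 -0.4] z 0.1851 F [-0.6 -0.5 -3.1] Fcas [-0.3 -0.7] 0.044991162818735435
```

View pics/c8.png

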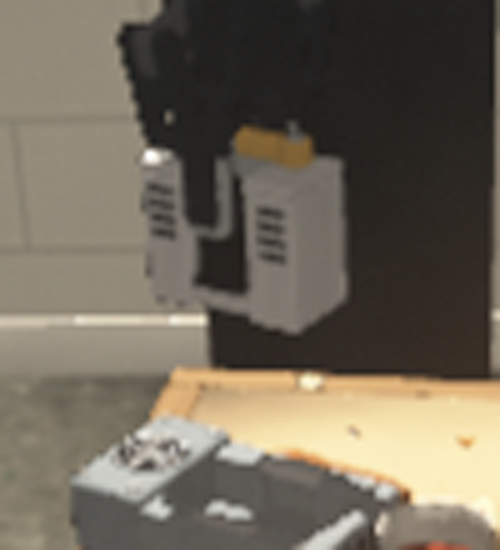

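>>> {"op": "servo_tool", "data": {
  "rows": [
    {"dp":[0,0,0],"turn":[0,0,0]},
    {"dp":[0,0,0],"turn":[0,0,0]},
    {"dp":[0,0,0],"turn":[0,0,0]},
    {"dp":[0,0,0],"turn":[0,0,0]},
    {"dp":[0,0,0],"turn":[0,0,0]}
  ]
}}

```text
t: 7.13
eef_pos: [0.4734, -0.3298, 0.1816]
tcp_rot: [0.0, 0.964, -0.264, 0.006]
contact_force: [0.5, -0.2, -3.9]
gripper_width: 0.0451
```

```bash
python3 - <<'E'
from h import *
rel();print(np.abs(get_obs()['qvel']).max(), "pivot expected at",pix('side',np.r_[C-.03*X,.227]),"bar end (locked)",pix('side',np.r_[C,.227]), "seen about", (245+293/5,90+135/5),(245+238/5,90+130/5))
job_done()
E
```

```text
t 7.1333 rel pivot mm [31.2 -0.2] z 0.1816 F [ 0.5 -0.2 -3.9] Fcas [0.5 0.1] 0.04508798592108189
0.007388434252332077 pivot expected at [304.39610631 118.65712257] bar end (locked) [293.20763781 116.58240931] seen about (303.6, 117.0) (292.6, 116.0)
the job is handed in; nothing more can be done
```

I locked the cover and lifted the cassette out of its dock, and I handed the job in at 7.1 s; no verdict is reported.

- **Turnbutton:** I swung it round with the shut fingertips until it met its stop, where the force rose to 8.5 N.
- **Lift:** I then pinched both catches and raised the cassette straight up by about 128 mm.

**Last checks:**
- The bar's pivot and end were seen within about 2 px of where they should be for a locked, level, lifted cassette.
- The load was 3 to 4 N, which fits the cassette's weight, and the arm was nearly still.
- The cassette was about 1 mm sideways from my estimate of the dock's centre, judged by the tool position.

**Disagreements and gaps:**
- The gripper read 45 mm when closed, against the 48 mm expected with the catches fully pressed. I put this down to give in the fingers or pads.
- The top view was hidden by the arm, so I could not see the cover from above. I also did not check the bystanders separately.

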